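Cock the sprung clamp jaw and load the square sofa foot

ROBOT

A 6-joint arm with a two-finger parallel gripper is mounted at the origin on the work surface. World frame = base frame: x ahead of the robot, y to its left, z up, the work surface at z = 0. Lengths are in mm, angles in rad, forces in N, time in s.
With the tool pointing down it reaches from about 300 to 750 mm from the base axis. Payload 8.5 kg.
Tool frame: the origin (TCP) lies midway between the tips of the shut fingers; the grasp point (between the pads) lies 19 mm behind it; z points along the fingers, y is the direction in which the jaws open and shut (so a half turn about z gives the same grasp; the last joint's range is limited). The gripper opens to 88 mm and grips with 3 to 60 N. Pads are 18 mm wide; open, the fingers measure 123 mm over their backs; the gripper's body (75 mm by 187 mm) begins 45 mm behind the grasp point.
Start: joints at [-1.489, 0.381, 1.297, -0, 1.464, -0.215], TCP at [160.848, -525.936, 238.748] pointing down, gripper open.
Joint ranges: [-3.11, 3.11], [-0.89, 2.33], [0.22, 2.48], [-1.42, 4.56], [0.17, 2.85], [-2.88, 2.88]. Speed limits (rad/s): [2.39, 2.39, 3.14, 3.14, 3.14, 3.14].

INTERFACE

Orientations are given as [roll, pitch, yaw] about the fixed x, y, z axes, in that order (R = Rz(yaw) Ry(pitch) Rx(roll)).
In Python, from cell import * gives the robot as it stands.
- The arm moves only by the tool send_rows, never from a script. Its argument "rows" is a list of rows, each an object with "hand": the closure, from -1 (fully open) to 1 (shut); "translation": the shift along the tool's x, y, z in m, a list of three; "twist": the turn, a rotation vector about the tool's x, y, z in degrees, a list of three. In form: [{"hand": hand, "translation": [tx, ty, tz], "twist": [ax, ay, az]}, ...]. A call has 1 to 5 rows; each row shifts and turns the commanded pose from where the row before left it, along the tool's axes as they then stand; what a row does not reach is not made up. A row lasts 1/8 s, in which the tool goes at most 62.5 mm and 10.7 degrees, less where a joint would pass 70% of its speed; a pose out of reach is approached as far as the arm can. A call is refused whole if a number of a shift passes 0.0625 or a number of a turn 10.7, either way. A call with a gripper value outside its range is refused whole. The fingers move at their own pace and stop on an object; "squeeze" is the grip in N (left out, the last holds). Time passes only in rows, so rows that do not move let the fingers close. It gives the time, the measured TCP pose, the force and the opening at its end, in the units of the state.
- sense(): the state, without advancing time (a new reading comes with each control period).
- get_image(name): name is "scene" or "top"; returns a dict with "frame" (420x560x3 uint8, red, green, blue), "z_map" (420x560 float32, mm along the optical axis (not along the pixel's ray), 0 where there is no reading), "fx", "fy", "cx", "cy" (pixels), "k1" (the pictures are not rectified: a ray, as slopes to the right and down, at radius r is drawn at 1 + k1 r^2 times it, then the intrinsics apply), "extrinsics" (4x4, takes a point from world to camera coordinates). Camera axes: x right, y down, z forward; pixel columns grow to the right and rows downward; lengths in mm; the calibration is good to about 2 mm. A picture is of the moment at which its call begins.
- job_done(): hands the job in, once; it reports no verdict.
Trained networks look in the newest picture that a camera, given by its name, has taken for a name from the list of things; names that differ only in an ending like _2 or _b are one class to them, and where a whole thing is asked for, a point or a joint stands for the part that bears it (a point fixed in the world has none). Each returns a list of dicts, best first, with "p" (0 to 1); they miss things now and then, are a little off and sometimes report something else, mostly with a low value. They report only what shows in the picture. A call takes as long as a camera call. They do not tell look-alikes from the thing itself.
- silhouettes(camera, name): "region" (420x560 bool, what is visible of it) and "bbox" ([left, top, right, bottom] in pixels, round what is visible of it).
The state is a dict: "clock": time; "q": joint angles; "joint_vel": joint speeds; "joint_efforts": joint torques, N m; "eef_pos": TCP position; "eef_rot": TCP orientation; "wrist_force": force on the tool from outside, world axes, zero at the start; "ft_torque": the same for the moment, N m; "width": finger opening in mm.
Only numpy, scipy, OpenCV 4.12 (cv2) and the standard library are available. Lean on these libraries where they do the work, as an engineer would, in place of code of your own. Each camera call takes 0.05 s, during which the arm holds its last target.

TASK

On the upholsterer's bench clamp, push the spring-loaded jaw away from the fence until its sprung pin drops into the holding notch and the jaw stays open by itself. Then stand the square wooden sofa foot upright on the clamp's bed, between the fence and the opened jaw, with its faces roughly square to them and not sticking out past the jaw's ends. Leave the round foot standing where it is.

Things in the scene. Friction and masses are not known exactly. Their poses are not given: they have to be found in the camera images.
- bed (a point): Where the foot shall stand: point on the clamp's fixed plywood base (240 x 190 x 25 mm), 25 mm above the table, midway between fence and opened jaw. +x: from fence to jaw, the way the jaw opens; +y along the fence; z up. Fence and jaw: dark bars 100 mm long in y, 30 high, 30 thick; fence face at x = -40 mm, jaw face at -10 closed, +40 open. Fixed pin bracket at x 55-85, y 76-103, to 75 mm high.
- jaw_post (a point): Centre of the jaw's handle, an upright round steel post, 18 mm thick, free from 31 to 88 mm above the bed, this point 64.5 above it. It lies at y = 0 of the bed frame, x = 50 mm closed, 100 mm at its hard stop. A spring drives it back with 6 to 9 N until about x = 88; beyond, the pin falls into the notch, draws it on and holds it at x = 97 to 100. Gap to the fence 30 mm closed, 80 open.
- square_foot_mid (a point): Centre, half-way up, of the loose square wooden sofa foot, which stands upright on the table: a straight block 44 x 44 mm and 75 mm high, so that this point is 37.5 mm above its underside; x and y are square to its side faces, z up. A steel threaded stub, 8 mm thick and 18 mm long, stands up from the middle of its top. 0.11 to 0.23 kg.
- round_foot_mid (a point): Centre, half-way up, of the round turned sofa foot of the same wood, 56 mm at its widest, 75 mm high, with the same stub: a bystander, not to be moved. A white glue bottle and a hammer also lie about.
There are look-alikes about, which are no part of the job. Leave any blue look-alike of the part that bears round_foot_mid alone.

How it is judged:
By the outcome, as a careful person would: the job done as asked, in the order asked, and still so for the second after the job is handed in, with the robot touching nothing.
It also fails if it takes over 50 s, if anything falls off the work surface, if the arm or the gripper's body presses on something with over 40 N, if the wrist force passes 120 N, or if a joint passes its speed limit or range.

## Working session

There is one attempt and no reset: what is moved stays moved. The work goes in short steps, Python scripts to look and compute and a tool call to move; the robot and the scene stay as the last step left them, time stands still between calls to the robot, and variables do not carry over. Pictures are saved under pics/ and viewed, and the job is handed in when it is done.

Besides the shell and the picture viewer there is one more tool, called by a JSON object that holds its "op" and its "data". send_rows: Moves the arm, as the interface text tells. Its arguments: {"type":"object","properties":{"rows":{"type":"array"},"squeeze":{"type":"number"}},"required":["rows"]}

```bash
mkdir -p pics; cat > h.py <<'E'
from cell import *
import numpy as np, cv2
def save(n,f):
    im=get_image(n); cv2.imwrite('pics/'+f,cv2.cvtColor(im['frame'],cv2.COLOR_RGB2BGR)); return im
def rays(im,u,v):
    x=(u-im['cx'])/im['fx'];y=(v-im['cy'])/im['fy'];xd,yd=x,y
    for _ in range(15):
        s=1+im['k1']*(x*x+y*y); x,y=xd/s,yd/s
    return x,y
def cloud(im):
    v,u=np.mgrid[:420,:560].astype(float); x,y=rays(im,u,v); z=im['z_map'].astype(float)
    P=np.stack([x*z,y*z,z],-1); E=np.array(im['extrinsics'])
    W=(P-E[:3,3])@E[:3,:3]; W[z<=0]=np.nan; return W
def proj(im,p):
    E=np.array(im['extrinsics']);c=E[:3,:3]@np.array(p)+E[:3,3];x,y=c[:2]/c[2];s=1+im['k1']*(x*x+y*y)
    return im['fx']*x*s+im['cx'],im['fy']*y*s+im['cy']
E
python3 - <<'E'
from h import *
for n in ['scene','top']:
    im=save(n,n+'0.png'); W=cloud(im)
    for t in ['bed','jaw_post','square_foot_mid','round_foot_mid']:
        for d in silhouettes(n,t)[:4]:
            m=d['region']&np.isfinite(W[...,0]); p=W[m]
            print(n,t,round(d['p'],2),d['bbox'],m.sum(),np.round(np.median(p,0)) if m.sum() else '',np.round(np.percentile(p[:,2],98)) if m.sum() else '')
print(sense())
E
```

```text
scene bed 0.69 [223.3, 178.3, 359.9, 297.0] 9789 [622. -50.  27.] 82.0
scene jaw_post 0.82 [246.8, 197.2, 323.3, 245.9] 2313 [603. -46.  45.] 113.0
scene square_foot_mid 0.89 [312.5, 97.8, 342.6, 134.2] 817 [464. 280.  51.] 83.0
scene round_foot_mid 0.92 [194.6, 298.2, 231.7, 343.9] 1165 [ 659. -293.   66.] 89.0
scene round_foot_mid 0.84 [226.2, 341.1, 261.4, 391.9] 1234 [ 758. -320.   71.] 89.0
top bed 0.74 [240.1, 140.4, 340.8, 254.9] 7464 [599. -29.  26.] 75.0
top jaw_post 0.9 [263.5, 177.1, 315.4, 224.0] 1553 [595. -29.  45.] 113.0
top square_foot_mid 0.88 [137.8, 244.7, 166.3, 265.3] 567 [457. 287.  76.] 88.0
top round_foot_mid 0.83 [385.4, 166.9, 411.4, 193.3] 479 [ 643. -278.   73.] 90.0
top round_foot_mid 0.68 [392.8, 127.1, 420.1, 151.2] 524 [ 743. -304.   72.] 88.0
{'clock': 0.5, 'q': array([-1.48930086e+00,  3.80625347e-01,  1.29747186e+00, -3.84122283e-05,
        1.46361882e+00, -2.15322582e-01]), 'joint_vel': array([ 6.65838277e-04, -3.75209536e-04, -1.04714388e-04,  1.51730811e-03,
        9.08819997e-05,  2.00899007e-03]), 'joint_efforts': array([-1.71895808e-03, -4.37518644e+01, -2.24608898e+01,  7.12700863e-02,
        3.15624266e-02, -1.92044098e-05]), 'eef_pos': array([ 160.83582995, -525.90663928,  238.71051309]), 'eef_rot': array([-3.14146397e+00,  1.09495810e-05,  2.96822158e-01]), 'wrist_force': array([0.01168242, 0.2251945 , 0.44154844]), 'ft_torque': array([ 0.04830983, -0.00837095, -0.03220255]), 'width': 88.30066597761379}
```

```bash
ls pics
```

```text
scene0.png
top0.png
```

View pics/scene0.png

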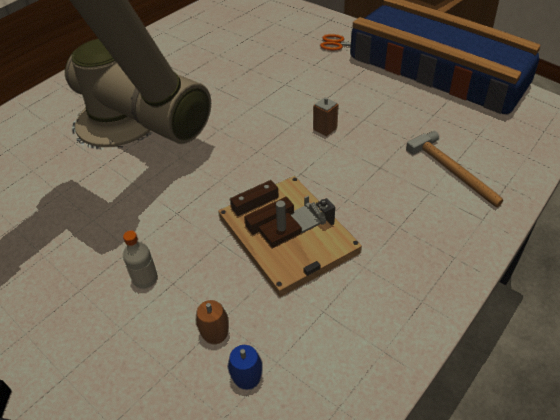

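View pics/top0.png

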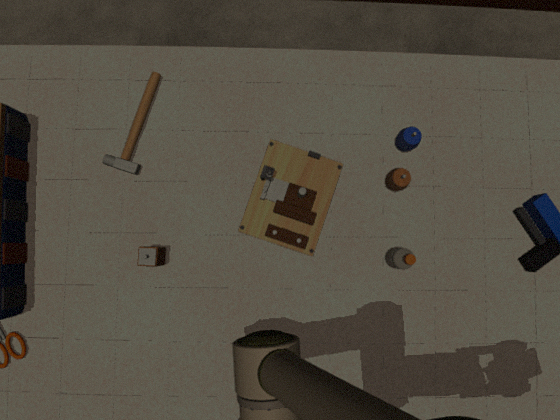

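```bash
python3 - <<'E'
from h import *
for n in ['scene','top']:
    im=get_image(n); W=cloud(im); Z=W[...,2]
    box=(W[...,0]>400)&(W[...,0]<850)&(abs(W[...,1])<230)
    for lo,hi in [(20,30),(48,62),(68,85),(95,120)]:
        m=box&(Z>lo)&(Z<hi); m=m.astype(np.uint8)
        k,l,s,c=cv2.connectedComponentsWithStats(m)
        for i in range(1,k):
            if s[i,4]<8: continue
            p=W[l==i]; r=cv2.minAreaRect(p[:,:2].astype(np.float32))
            print(n,lo,hi,s[i,4],np.round(p.mean(0),1),np.round(r[0],1),np.round(r[1],1),round(r[2],1))
    d=silhouettes(n,'square_foot_mid')[0]; p=W[d['region']]; 
    t=p[(p[:,2]>68)&(p[:,2]<80)]; r=cv2.minAreaRect(t[:,:2].astype(np.float32)); print(n,'sq top',len(t),t.mean(0),r)
    f=cv2.cvtColor(im['frame'],cv2.COLOR_RGB2BGR)
    c=f[170:310,215:375] if n=='scene' else f[130:265,230:350]
    c2=f[90:140,300:350] if n=='scene' else f[235:275,130:175]
    cv2.imwrite(f'pics/{n}_c.png',cv2.resize(c,None,fx=4.2,fy=4.2,interpolation=cv2.INTER_CUBIC))
    cv2.imwrite(f'pics/{n}_s.png',cv2.resize(c2,None,fx=10,fy=10,interpolation=cv2.INTER_CUBIC))
E
```

```text
scene 20 30 5544 [630.6 -47.6  26. ] [602.1 -29.3] [192.1 243.6] 72.0
scene 48 62 622 [507.8 -21.9  55.4] [505.7 -19.5] [101.   34.6] 71.3
scene 48 62 555 [562.6 -45.5  55.9] [562.4 -37.9] [100.7  33.8] 71.3
scene 48 62 13 [595.4  40.   51.7] [595.9  40.1] [9.3 3.3] 65.3
scene 48 62 32 [619.3  32.6  51. ] [620.1  33. ] [10.  14.7] 67.9
scene 48 62 34 [665.1  32.4  54.4] [662.3  31.9] [17.   6.5] 5.7
scene 48 62 15 [652.   20.8  53.6] [652.4  20.4] [6.6 4. ] 26.4
scene 48 62 45 [610.  -55.4  55. ] [609.9 -55.1] [16.1  7.6] 49.0
scene 68 85 149 [655.2  25.3  75.7] [651.4  27.6] [27.3 33.1] 72.9
scene 68 85 61 [609.5 -55.3  76.2] [609.  -55.6] [17.5 11.7] 38.5
scene 95 120 115 [608.  -53.9 108.8] [606.7 -52.1] [17.9 19.2] 79.7
scene sq top 203 [459.68850878 289.57215913  75.93680838] ((456.04071044921875, 294.3471374511719), (48.75240707397461, 44.954627990722656), 0.440498948097229)
top 20 30 5206 [609.8 -30.9  25.1] [602.2 -29.1] [190.4 240.4] 72.2
top 48 62 21 [617.5  34.   50.7] [618.1  33.5] [ 9.3 12.1] 89.6
top 48 62 548 [562.5 -36.9  55.6] [562.8 -37.3] [99.6 30.2] 72.5
top 48 62 551 [505.5 -18.9  55.1] [505.6 -18.9] [99.8 29.7] 72.5
top 68 85 119 [651.4  29.8  75. ] [651.6  28.6] [25.6 29.5] 71.0
top 95 120 56 [604.6 -50.6 112. ] [605.2 -50.6] [16.6 16.3] 55.6
top sq top 302 [454.01012316 292.215518    77.00182651] ((455.26324462890625, 294.70672607421875), (40.825050354003906, 42.70481491088867), 0.897637128829956)
```

View pics/top_s.png

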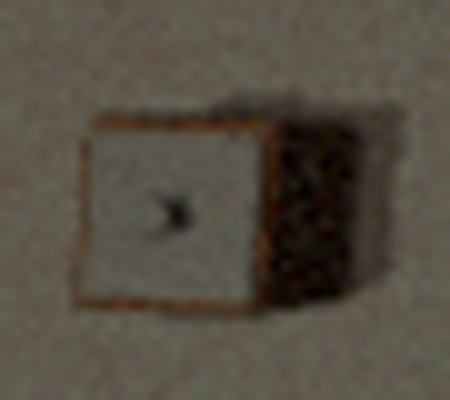

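View pics/scene_c.png

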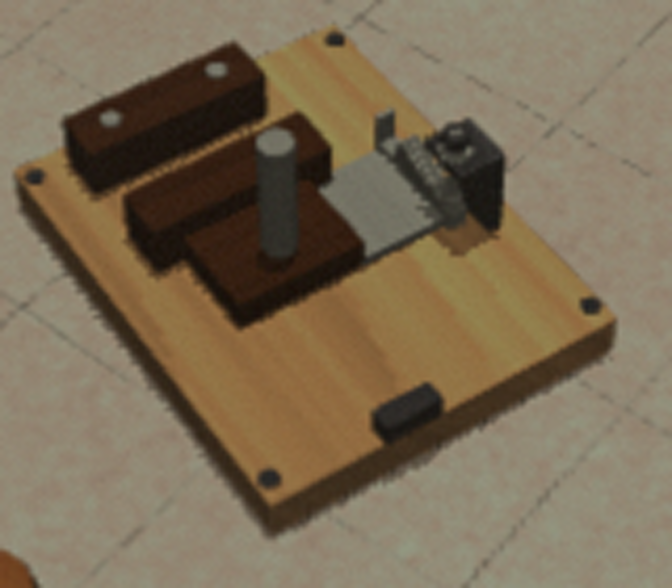

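{"op": "send_rows", "data": {"rows": [{"hand": 1, "translation": [0.055, -0.02, 0], "twist": [0, 0, 0]}, {"hand": 1, "translation": [0.055, -0.02, 0], "twist": [0, 0, 0]}, {"hand": 1, "translation": [0.055, -0.02, 0], "twist": [0, 0, 0]}, {"hand": 1, "translation": [0.055, -0.02, 0], "twist": [0, 0, 0]}, {"hand": 1, "translation": [0.055, -0.02, 0], "twist": [0, 0, 0]}], "squeeze": 20}}

```text
clock: 1.32
eef_pos: [395.9, -348.6, 238.9]
eef_rot: [3.141, -0.0, 0.297]
wrist_force: [0.3, 0.2, 0.1]
width: 39.9
```

{"op": "send_rows", "data": {"rows": [{"hand": 1, "translation": [0.0437, -0.0404, 0], "twist": [0, 0, 10]}, {"hand": 1, "translation": [0.036, -0.0474, 0], "twist": [0, 0, 10]}, {"hand": 1, "translation": [0.0273, -0.0529, 0], "twist": [0, 0, 10]}, {"hand": 1, "translation": [0.0177, -0.0568, 0], "twist": [0, 0, 4.8]}, {"hand": 1, "translation": [0.0128, -0.0581, 0], "twist": [0, 0, 0]}]}}

```text
clock: 1.95
eef_pos: [538.4, -96.2, 238.9]
eef_rot: [3.142, -0.0, -0.289]
wrist_force: [1.2, -0.5, 0.9]
width: 0.4
```

```bash
cat >> h.py <<'E'
U=np.array([.952,-.306]);V=np.array([.306,.952]);O=np.array([558.,-35.9])
def st():
    s=sense(); p=s['eef_pos']; y=s['eef_rot'][2]; d=p[:2]-O
    print('t',round(s['clock'],2),'p',p.round(1),'rpy',np.degrees(s['eef_rot']).round(2),'bed xy',(d@U).round(1),(d@V).round(1),'F',s['wrist_force'].round(1),'w',round(s['width'],1))
    return s
def rel(tx,ty,tz):
    s=sense();y=s['eef_rot'][2];d=np.array([tx,ty])-s['eef_pos'][:2];c,q=np.cos(y),np.sin(y)
    print('tool shift',np.round([d@[c,q],d@[q,-c],s['eef_pos'][2]-tz],1))
E
python3 - <<'E'
from h import *
st(); rel(*(O+18*U),66)
im=get_image('top');E=np.array(im['extrinsics']);C=-E[:3,:3].T@E[:3,3]
P=[]
for u,v in [(139.5,247),(157,247.3),(155.5,266),(137.5,265)]:
    x,y=rays(im,u,v);d=E[:3,:3].T@[x,y,1];P.append((C+d*(75-C[2])/d[2])[:2])
P=np.array(P);print(P.round(1),P.mean(0));e=np.roll(P,-1,0)-P;print(np.hypot(*e.T),np.degrees(np.arctan2(e[:,1],e[:,0])))
d=silhouettes('top','square_foot_mid')[0]
f=cv2.cvtColor(im['frame'],cv2.COLOR_RGB2GRAY)
E
```

```text
t 1.95 p [538.4 -96.2 238.9] rpy [ 1.800e+02 -3.000e-02 -1.654e+01] bed xy -0.3 -63.4 F [ 1.2 -0.5  0.9] w 0.4
tool shift [ 19.7 -63.  172.9]
[[475.2 314.9]
 [475.3 275.1]
 [433.1 276.7]
 [434.5 317.7]] [454.54320361 296.10947507]
[39.88155991 42.24729176 40.97896724 40.77310046] [-89.87320001 177.71896028  87.97846893  -3.87224939]
```

{"op": "send_rows", "data": {"rows": [{"hand": 1, "translation": [0.01, -0.0315, 0], "twist": [0, 0, 1.2]}, {"hand": 1, "translation": [0.01, -0.0305, 0], "twist": [0, 0, 0]}, {"hand": 1, "translation": [0, 0, 0.045], "twist": [0, 0, 0]}, {"hand": 1, "translation": [0, 0, 0.045], "twist": [0, 0, 0]}, {"hand": 1, "translation": [0, 0, 0], "twist": [0, 0, 0]}]}}

```text
clock: 2.68
eef_pos: [573.5, -44.7, 146.4]
eef_rot: [3.141, 0.006, -0.309]
wrist_force: [0.4, 0.2, 0.7]
width: 0.2
```

```bash
python3 - <<'E'
from h import *
st(); rel(*(O+18*U),66)
im=save('scene','s1.png'); W=cloud(im)
save('top','t1.png')
E
```

```text
t 2.67 p [573.5 -44.7 146.4] rpy [179.98   0.36 -17.7 ] bed xy 17.5 -3.6 F [0.4 0.2 0.7] w 0.2
tool shift [ 0.5 -3.6 80.4]
```

{"op": "send_rows", "data": {"rows": [{"hand": 1, "translation": [0, -0.0036, 0.03], "twist": [0, 0, 0]}, {"hand": 1, "translation": [0, 0, 0.03], "twist": [0, 0, 0]}, {"hand": 1, "translation": [0, 0, 0.018], "twist": [0, 0, 0]}, {"hand": 1, "translation": [0, 0, 0], "twist": [0, 0, 0]}]}}

```text
clock: 3.28
eef_pos: [576.6, -41.5, 71.8]
eef_rot: [3.142, -0.001, -0.309]
wrist_force: [0.8, 0.4, 0.1]
width: 0.8
```

```bash
python3 - <<'E'
from h import *
st()
im=save('scene','s2.png')
f=cv2.cvtColor(im['frame'],cv2.COLOR_RGB2BGR)[130:310,200:380]; cv2.imwrite('pics/s2c.png',cv2.resize(f,None,fx=3.3,fy=3.3,interpolation=cv2.INTER_CUBIC))
E
```

```text
t 3.27 p [576.6 -41.5  71.8] rpy [ 1.800e+02 -6.000e-02 -1.769e+01] bed xy 19.4 0.3 F [0.8 0.4 0.1] w 0.8
```

View pics/s2c.png

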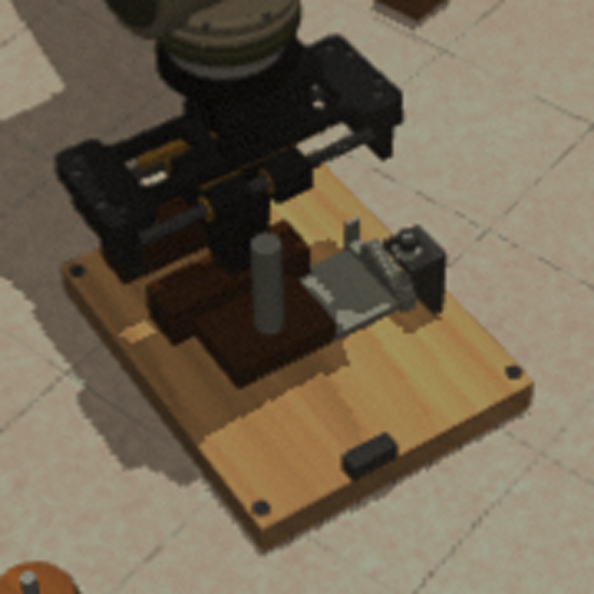

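{"op": "send_rows", "data": {"rows": [{"hand": 1, "translation": [0.008, 0, 0.002], "twist": [0, 0, 0]}, {"hand": 1, "translation": [0.006, 0, 0], "twist": [0, 0, 0]}, {"hand": 1, "translation": [0.006, 0, 0], "twist": [0, 0, 0]}, {"hand": 1, "translation": [0.006, 0, 0], "twist": [0, 0, 0]}]}}

```text
clock: 3.82
eef_pos: [598.9, -48.4, 69.3]
eef_rot: [3.141, 0.006, -0.308]
wrist_force: [-15.3, 3.7, 9.9]
width: -0.1
```

{"op": "send_rows", "data": {"rows": [{"hand": 1, "translation": [0.006, 0, 0], "twist": [0, 0, 0]}, {"hand": 1, "translation": [0.006, 0, 0], "twist": [0, 0, 0]}, {"hand": 1, "translation": [0.005, 0, 0], "twist": [0, 0, 0]}, {"hand": 1, "translation": [0, 0, 0], "twist": [0, 0, 0]}]}}

```text
clock: 4.32
eef_pos: [616.0, -53.9, 69.3]
eef_rot: [3.141, 0.003, -0.308]
wrist_force: [-7.6, 1.7, 4.1]
width: 0.6
```

```bash
python3 - <<'E'
from h import *
st()
E
```

```text
t 4.33 p [616.  -53.9  69.3] rpy [179.98   0.19 -17.66] bed xy 60.7 0.6 F [-7.6  1.7  4.1] w 0.6
```

{"op": "send_rows", "data": {"rows": [{"hand": 1, "translation": [0.005, 0, 0], "twist": [0, 0, 0]}, {"hand": 1, "translation": [0.004, 0, 0], "twist": [0, 0, 0]}, {"hand": 1, "translation": [0.003, 0, 0], "twist": [0, 0, 0]}, {"hand": 1, "translation": [0, 0, 0], "twist": [0, 0, 0]}]}}

```text
clock: 4.82
eef_pos: [629.1, -58.1, 69.1]
eef_rot: [-3.141, -0.001, -0.309]
wrist_force: [0.6, -0.3, 0.0]
width: 0.4
```

```bash
python3 - <<'E'
from h import *
st()
im=save('scene','s3.png')
f=cv2.cvtColor(im['frame'],cv2.COLOR_RGB2BGR)[130:310,200:380]; cv2.imwrite('pics/s3c.png',cv2.resize(f,None,fx=3.3,fy=3.3,interpolation=cv2.INTER_CUBIC))
W=cloud(im);Z=W[...,2]
B=(W[...,:2]-O);bx=B@U;by=B@V
m=(abs(by)<12)&(bx>65)&(bx<125)&(Z>90)&(Z<118); print('post top',m.sum(),np.nanmin(bx[m]),np.nanmax(bx[m]))
m=(abs(by)<48)&(bx>-5)&(bx<85)&(abs(Z-55)<3);print('jaw',m.sum(),np.percentile(bx[m],[2,50,98]))
E
```

```text
t 4.83 p [629.1 -58.1  69.1] rpy [-1.7999e+02 -8.0000e-02 -1.7680e+01] bed xy 74.5 0.7 F [ 0.6 -0.3  0. ] w 0.4
post top 178 76.27407546024163 106.48767900634745
jaw 290 [35.95908744 55.42349189 66.91280492]
```

View pics/s3c.png

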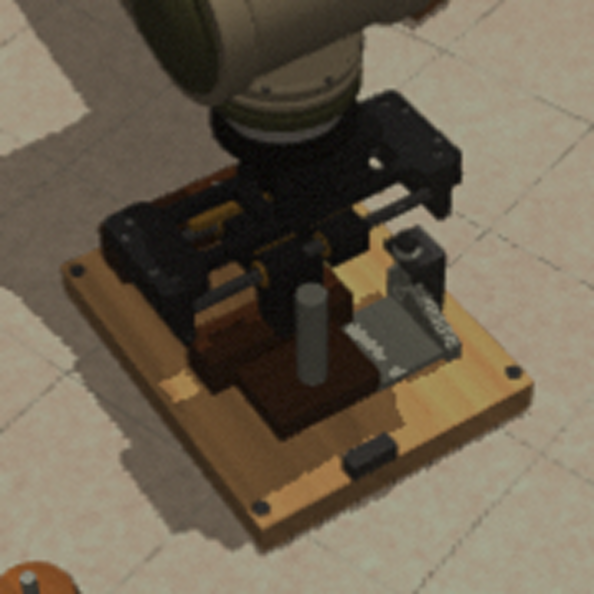

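{"op": "send_rows", "data": {"rows": [{"hand": 1, "translation": [-0.02, 0, 0], "twist": [0, 0, 0]}, {"hand": 1, "translation": [0, 0, -0.05], "twist": [0, 0, 0]}, {"hand": 1, "translation": [0, 0, -0.05], "twist": [0, 0, 0]}, {"hand": -1, "translation": [-0.05, -0.03, -0.03], "twist": [0, 0, -5]}, {"hand": -1, "translation": [-0.05, -0.03, 0], "twist": [0, 0, -5]}]}}

```text
clock: 5.5
eef_pos: [530.7, 30.8, 199.6]
eef_rot: [-3.142, -0.005, -0.132]
wrist_force: [-0.4, 0.5, -0.5]
width: 18.0
```

```bash
python3 - <<'E'
from h import *
st()
for n in ['scene','top']:
    im=save(n,n+'4.png'); W=cloud(im);Z=W[...,2]
    B=(W[...,:2]-O);bx=B@U;by=B@V
    m=(abs(by)<12)&(bx>40)&(bx<125)&(Z>100)&(Z<118); print('post top',m.sum(),np.nanmin(bx[m]),np.nanmax(bx[m])) if m.sum() else 0
    m=(abs(by)<48)&(bx>-20)&(bx<85)&(abs(Z-55)<3);print('jaw',m.sum(),np.percentile(bx[m],[2,50,98])) if m.sum() else 0
    # foot: top face mask and lower
    m=(W[...,0]>410)&(W[...,0]<500)&(W[...,1]>245)&(W[...,1]<345)&(Z>70)&(Z<80)
    if m.sum()>20:
        p=W[m][:,:2]; best=[]
        for a in np.arange(-20,20,1):
            c,s=np.cos(np.radians(a)),np.sin(np.radians(a)); q=p@np.array([[c,-s],[s,c]])
            e=np.percentile(q,[3,97],axis=0); best.append((np.prod(e[1]-e[0]),a,e[1]-e[0]))
        best.sort(key=lambda t:t[0]); print('foot',m.sum(),p.mean(0),[ (b[1],b[2].round(1)) for b in best[:3]])
    f=cv2.cvtColor(im['frame'],cv2.COLOR_RGB2BGR)
    c=f[80:150,290:360] if n=='scene' else f[225:285,120:190]
    cv2.imwrite(f'pics/{n}4c.png',cv2.resize(c,None,fx=8,fy=8,interpolation=cv2.INTER_CUBIC))
E
```

```text
t 5.5 p [530.7  30.8 199.6] rpy [-180.     -0.31   -7.56] bed xy -46.4 55.1 F [-0.4  0.5 -0.5] w 18.0
post top 100 88.24068086331184 106.0860930075127
jaw 434 [36.87942744 52.0172232  66.69398656]
foot 190 [460.49374263 290.29002293] [(np.int64(2), array([42.8, 41.8])), (np.int64(-3), array([42.7, 41.9])), (np.int64(-4), array([42.8, 42. ]))]
post top 55 87.4927071821663 104.37190845311567
jaw 336 [36.8438187  54.72468093 65.63492052]
foot 328 [455.99852646 295.43858644] [(np.int64(1), array([40.6, 42.5])), (np.int64(0), array([41. , 42.3])), (np.int64(2), array([40.9, 42.7]))]
```

View pics/scene4.png

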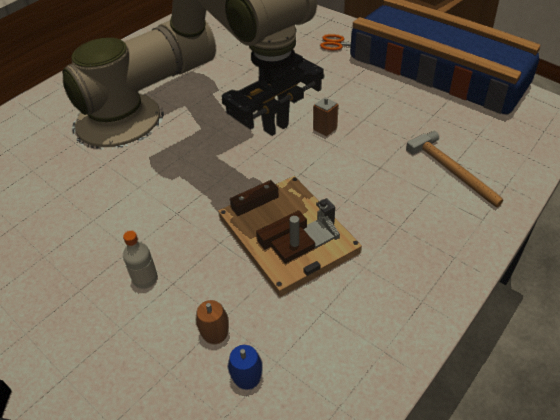

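View pics/scene4c.png

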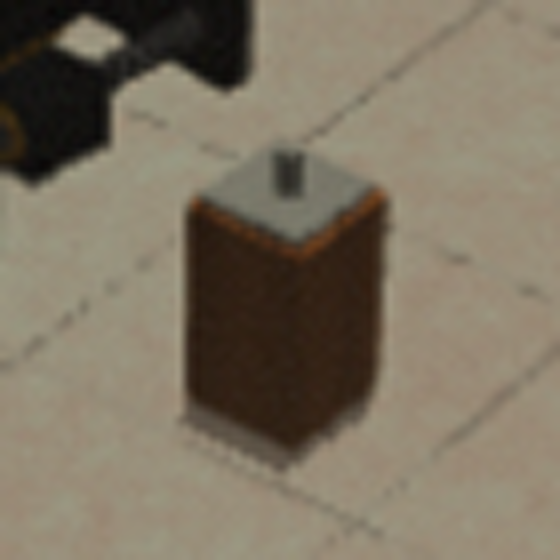

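```bash
python3 - <<'E'
from h import *
im=get_image('scene');E=np.array(im['extrinsics']);C=-E[:3,:3].T@E[:3,3]
P=[]
for u,v in [(313.75,104.7),(327.1,112.2),(338.1,103.9),(325.3,97.3)]:
    x,y=rays(im,u,v);d=E[:3,:3].T@[x,y,1];P.append((C+d*(75-C[2])/d[2])[:2])
P=np.array(P);print(P.round(1),P.mean(0));e=np.roll(P,-1,0)-P;print(np.hypot(*e.T),np.degrees(np.arctan2(e[:,1],e[:,0])))
rel(455.5,295,180)
E
```

```text
[[432.2 279.7]
 [475.2 275.1]
 [476.  318.6]
 [435.5 321.8]] [454.72861793 298.78556232]
[43.28349037 43.49569204 40.65081783 42.19587137] [ -6.1344975   88.94207268 175.48133683 -94.50490129]
tool shift [-107.7 -251.4   18.2]
```

{"op": "send_rows", "data": {"rows": [{"hand": -1, "translation": [-0.022, -0.0507, 0], "twist": [0, 0, 0]}, {"hand": -1, "translation": [-0.022, -0.0507, 0], "twist": [0, 0, 0]}, {"hand": -1, "translation": [-0.022, -0.0507, 0], "twist": [0, 0, 0]}, {"hand": -1, "translation": [-0.022, -0.0507, 0], "twist": [0, 0, 0]}, {"hand": -1, "translation": [-0.022, -0.0507, 0], "twist": [0, 0, -4.7]}]}}

```text
clock: 6.28
eef_pos: [456.0, 297.5, 197.3]
eef_rot: [-3.141, -0.001, -0.052]
wrist_force: [0.7, 0.5, -0.1]
width: 80.0
```

{"op": "send_rows", "data": {"rows": [{"hand": -1, "translation": [0, 0, 0.02], "twist": [0, 0, 0]}, {"hand": -1, "translation": [0, 0, 0.0], "twist": [0, 0, 0]}]}}

```text
clock: 6.52
eef_pos: [455.6, 296.0, 176.2]
eef_rot: [3.14, 0.002, -0.052]
wrist_force: [-0.3, 0.1, -0.3]
width: 88.3
```

```bash
python3 - <<'E'
from h import *
st(); rel(455,296.5,34)
im=save('scene','s5.png')
f=cv2.cvtColor(im['frame'],cv2.COLOR_RGB2BGR)[20:160,240:400]; cv2.imwrite('pics/s5c.png',cv2.resize(f,None,fx=4,fy=4,interpolation=cv2.INTER_CUBIC))
E
```

```text
t 6.53 p [455.6 296.  176.2] rpy [ 1.7994e+02  1.2000e-01 -2.9900e+00] bed xy -199.1 284.7 F [-0.3  0.1 -0.3] w 88.3
tool shift [ -0.6  -0.4 142.2]
```

View pics/s5c.png

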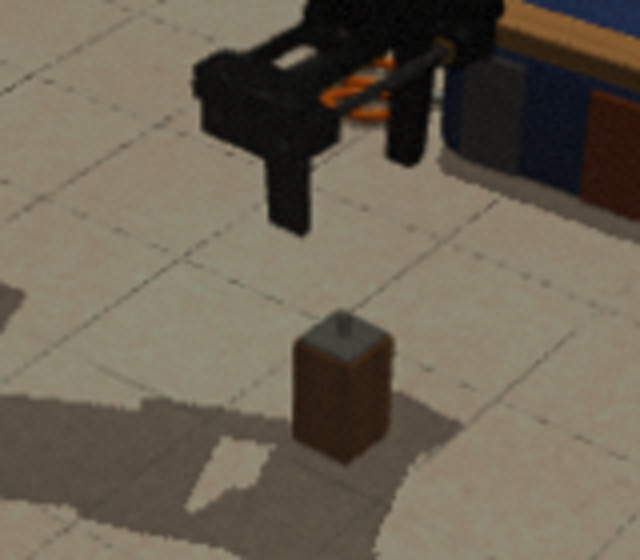

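{"op": "send_rows", "data": {"rows": [{"hand": -1, "translation": [0, 0, 0.045], "twist": [0, 0, 0]}, {"hand": -1, "translation": [0, 0, 0.045], "twist": [0, 0, 0]}, {"hand": -1, "translation": [0, 0, 0.03], "twist": [0, 0, 0]}, {"hand": -1, "translation": [0, 0, 0.02], "twist": [0, 0, 0]}, {"hand": -1, "translation": [0, 0, 0], "twist": [0, 0, 0]}]}}

```text
clock: 7.2
eef_pos: [456.0, 295.3, 36.9]
eef_rot: [3.141, 0.001, -0.054]
wrist_force: [0.7, 0.8, 0.3]
width: 87.9
```

{"op": "send_rows", "data": {"rows": [{"hand": 1, "translation": [0, 0, 0], "twist": [0, 0, 0]}, {"hand": 1, "translation": [0, 0, 0], "twist": [0, 0, 0]}, {"hand": 1, "translation": [0, 0, 0], "twist": [0, 0, 0]}, {"hand": 1, "translation": [0, 0, 0], "twist": [0, 0, 0]}, {"hand": 1, "translation": [0, 0, 0], "twist": [0, 0, 0]}], "squeeze": 25}}

```text
clock: 7.82
eef_pos: [455.3, 296.2, 37.5]
eef_rot: [-3.141, -0.0, -0.052]
wrist_force: [0.2, 0.6, 0.9]
width: 43.8
```

```bash
python3 - <<'E'
from h import *
st()
im=save('scene','s6.png')
f=cv2.cvtColor(im['frame'],cv2.COLOR_RGB2BGR)[40:160,260:400]; cv2.imwrite('pics/s6c.png',cv2.resize(f,None,fx=4,fy=4,interpolation=cv2.INTER_CUBIC))
E
```

```text
t 7.83 p [455.3 296.2  37.5] rpy [-1.7999e+02 -2.0000e-02 -2.9700e+00] bed xy -199.4 284.7 F [0.2 0.6 0.9] w 43.8
```

View pics/s6c.png

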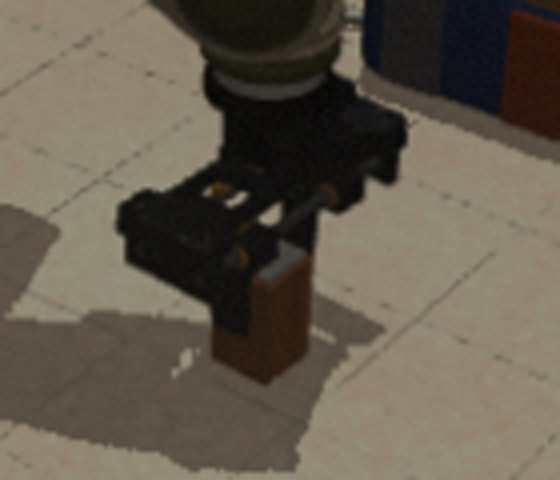

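{"op": "send_rows", "data": {"rows": [{"hand": 1, "translation": [0, 0, -0.03], "twist": [0, 0, 0]}, {"hand": 1, "translation": [0, 0, -0.045], "twist": [0, 0, 0]}, {"hand": 1, "translation": [0, 0, -0.045], "twist": [0, 0, 0]}, {"hand": 1, "translation": [0.0169, 0.0465, 0], "twist": [0, 0, 0]}, {"hand": 1, "translation": [0.0169, 0.0465, 0], "twist": [0, 0, 0]}]}}

```text
clock: 8.5
eef_pos: [484.3, 200.6, 157.7]
eef_rot: [-3.141, -0.001, -0.05]
wrist_force: [1.1, -0.6, -2.0]
width: 43.8
```

{"op": "send_rows", "data": {"rows": [{"hand": 1, "translation": [0.0169, 0.0465, 0], "twist": [0, 0, 0]}, {"hand": 1, "translation": [0.0169, 0.0465, 0], "twist": [0, 0, 0]}, {"hand": 1, "translation": [0.0169, 0.0465, 0], "twist": [0, 0, 0]}, {"hand": 1, "translation": [0.0169, 0.0465, 0], "twist": [0, 0, 0]}, {"hand": 1, "translation": [0.0169, 0.0465, 0], "twist": [0, 0, 7.4]}]}}

```text
clock: 9.12
eef_pos: [556.6, -36.7, 157.1]
eef_rot: [-3.141, 0.001, -0.184]
wrist_force: [1.0, 0.2, -1.3]
width: 44.0
```

{"op": "send_rows", "data": {"rows": [{"hand": 1, "translation": [0, 0, 0], "twist": [0, 0, 7.4]}, {"hand": 1, "translation": [0, 0, 0], "twist": [0, 0, 0]}]}}

```text
clock: 9.38
eef_pos: [556.3, -35.4, 157.0]
eef_rot: [-3.142, 0.001, -0.31]
wrist_force: [0.2, 0.2, -1.7]
width: 43.7
```

```bash
python3 - <<'E'
from h import *
st(); rel(*(O-1.5*U),64)
im=save('scene','s7.png'); save('top','t7.png')
f=cv2.cvtColor(im['frame'],cv2.COLOR_RGB2BGR)[110:310,200:380]; cv2.imwrite('pics/s7c.png',cv2.resize(f,None,fx=3,fy=3,interpolation=cv2.INTER_CUBIC))
W=cloud(im);Z=W[...,2];B=(W[...,:2]-O);bx=B@U;by=B@V
m=(bx>5)&(bx<32)&(abs(by)<40)&(Z>86)&(Z<112);print('front face',m.sum(),np.percentile(bx[m],[10,50,90]),np.percentile(by[m],[2,98])); print(np.polyfit(by[m],bx[m],1))
m=(abs(by)<12)&(bx>80)&(bx<125)&(Z>100)&(Z<118); print('post',m.sum(),np.nanmin(bx[m]),np.nanmax(bx[m]))
E
```

```text
t 9.38 p [556.3 -35.4 157. ] rpy [-1.800e+02  6.000e-02 -1.775e+01] bed xy -1.8 -0.0 F [ 0.2  0.2 -1.7] w 43.7
tool shift [ 0.3 -0.  93. ]Traceback (most recent call last):
  File "<stdin>", line 6, in <module>
    return _quantile_unchecked(
        a, q, axis, out, overwrite_input, method, keepdims, weights)
    return _ureduce(a,
                    func=_quantile_ureduce_func,
    ...<5 lines>...
                    overwrite_input=overwrite_input,
                    method=method)
    r = func(a, **kwargs)
    result = _quantile(arr,
                       quantiles=q,
    ...<2 lines>...
                       out=out,
                       weights=wgt)
    slices_having_nans = np.isnan(arr[-1, ...])
                                  ~~~^^^^^^^^^
IndexError: index -1 is out of bounds for axis 0 with size 0
```

View pics/s7c.png

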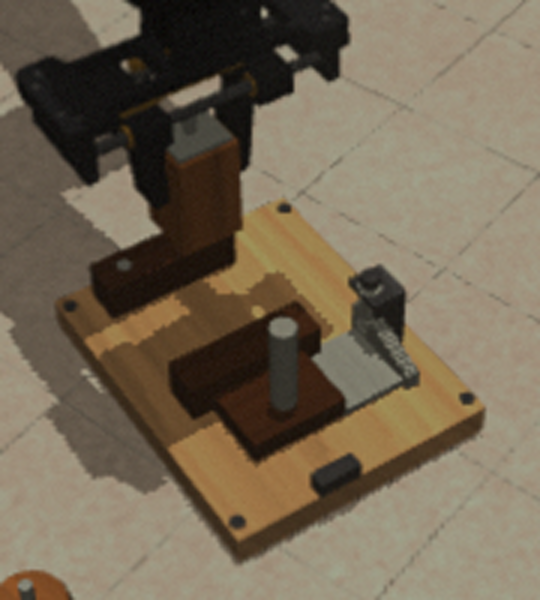

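```bash
python3 - <<'E'
from h import *
im=get_image('scene')
W=cloud(im);Z=W[...,2];B=(W[...,:2]-O);bx=B@U;by=B@V
m=(bx>0)&(bx<35)&(abs(by)<20)&(Z>125)&(Z<185);print('front face',m.sum(),np.percentile(bx[m],[10,50,90]),np.percentile(by[m],[2,98])); print(np.polyfit(by[m],bx[m],1))
E
```

```text
front face 444 [16.52444711 18.00598014 19.34766637] [-19.46353843  18.94321748]
[-1.28272072e-02  1.78939457e+01]
```

{"op": "send_rows", "data": {"rows": [{"hand": 1, "translation": [0, 0, 0.03], "twist": [0, 0, 0]}, {"hand": 1, "translation": [0, 0, 0.02], "twist": [0, 0, 0]}, {"hand": 1, "translation": [0, 0, 0], "twist": [0, 0, 0]}]}}

```text
clock: 9.9
eef_pos: [555.8, -34.4, 106.4]
eef_rot: [3.142, 0.003, -0.308]
wrist_force: [-0.8, -0.3, -1.4]
width: 43.9
```

{"op": "send_rows", "data": {"rows": [{"hand": 1, "translation": [0.0025, 0, 0.015], "twist": [0, 0, 0]}, {"hand": 1, "translation": [0, 0, 0.012], "twist": [0, 0, 0]}, {"hand": 1, "translation": [0, 0, 0.01], "twist": [0, 0, 0]}, {"hand": 1, "translation": [0, 0, 0.004], "twist": [0, 0, 0]}, {"hand": 1, "translation": [0, 0, 0], "twist": [0, 0, 0]}]}}

```text
clock: 10.52
eef_pos: [558.9, -35.9, 66.2]
eef_rot: [-3.142, 0.0, -0.31]
wrist_force: [0.5, -0.2, -1.1]
width: 43.8
```

```bash
python3 - <<'E'
from h import *
st()
im=save('scene','s8.png')
f=cv2.cvtColor(im['frame'],cv2.COLOR_RGB2BGR)[110:310,200:380]; cv2.imwrite('pics/s8c.png',cv2.resize(f,None,fx=3,fy=3,interpolation=cv2.INTER_CUBIC))
W=cloud(im);Z=W[...,2];B=(W[...,:2]-O);bx=B@U;by=B@V
m=(bx>0)&(bx<35)&(abs(by)<20)&(Z>60)&(Z<95);print('front face',m.sum(),np.percentile(bx[m],[10,50,90]),np.percentile(by[m],[2,98]))
E
```

```text
t 10.53 p [558.9 -35.9  66.2] rpy [-1.800e+02  2.000e-02 -1.778e+01] bed xy 0.9 0.3 F [ 0.5 -0.2 -1.1] w 43.8
front face 222 [19.37232058 20.65991172 22.56208936] [-18.99539855  19.55649301]
```

View pics/s8c.png

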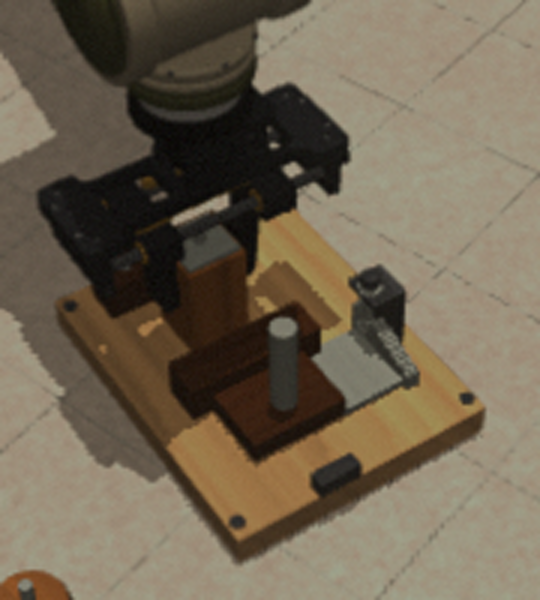

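Still about 3–4 mm up; lower in small steps until there is contact.

{"op": "send_rows", "data": {"rows": [{"hand": 1, "translation": [0, 0, 0.002], "twist": [0, 0, 0]}, {"hand": 1, "translation": [0, 0, 0.001], "twist": [0, 0, 0]}, {"hand": 1, "translation": [0, 0, 0], "twist": [0, 0, 0]}]}}

```text
clock: 10.95
eef_pos: [558.9, -35.9, 63.4]
eef_rot: [3.142, 0.0, -0.31]
wrist_force: [0.4, -1.0, -1.0]
width: 43.9
```

{"op": "send_rows", "data": {"rows": [{"hand": 1, "translation": [0, 0, 0.001], "twist": [0, 0, 0]}, {"hand": 1, "translation": [0, 0, 0], "twist": [0, 0, 0]}]}}

```text
clock: 11.2
eef_pos: [559.0, -35.9, 62.6]
eef_rot: [3.142, -0.0, -0.31]
wrist_force: [-0.7, -0.0, 1.1]
width: 43.8
```

{"op": "send_rows", "data": {"rows": [{"hand": 1, "translation": [0, 0, 0.0005], "twist": [0, 0, 0]}, {"hand": 0.5, "translation": [0, 0, 0], "twist": [0, 0, 0]}, {"hand": 0, "translation": [0, 0, 0], "twist": [0, 0, 0]}, {"hand": -0.5, "translation": [0, 0, 0], "twist": [0, 0, 0]}, {"hand": -0.5, "translation": [0, 0, 0], "twist": [0, 0, 0]}]}}

```text
clock: 11.82
eef_pos: [558.9, -35.9, 61.8]
eef_rot: [-3.142, -0.0, -0.31]
wrist_force: [-0.5, -0.4, 0.3]
width: 61.9
```

```bash
python3 - <<'E'
from h import *
st()
im=save('scene','s9.png')
f=cv2.cvtColor(im['frame'],cv2.COLOR_RGB2BGR)[110:310,200:380]; cv2.imwrite('pics/s9c.png',cv2.resize(f,None,fx=3,fy=3,interpolation=cv2.INTER_CUBIC))
E
```

```text
t 11.82 p [558.9 -35.9  61.8] rpy [-180.     -0.    -17.78] bed xy 0.9 0.3 F [-0.5 -0.4  0.3] w 61.9
```

View pics/s9c.png

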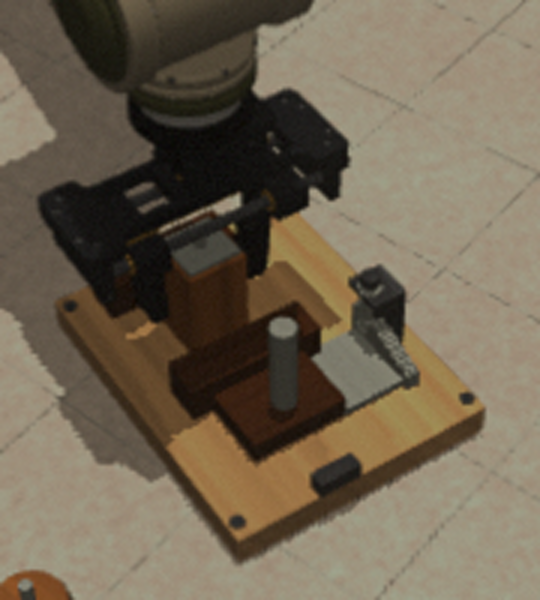

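Released and standing. Rise straight up and clear away.

{"op": "send_rows", "data": {"rows": [{"hand": -0.5, "translation": [0, 0, -0.03], "twist": [0, 0, 0]}, {"hand": -0.5, "translation": [0, 0, -0.05], "twist": [0, 0, 0]}, {"hand": -0.5, "translation": [0, 0, -0.05], "twist": [0, 0, 0]}, {"hand": -0.5, "translation": [-0.05, -0.03, -0.02], "twist": [0, 0, 0]}, {"hand": -0.5, "translation": [-0.05, -0.03, 0], "twist": [0, 0, 0]}]}}

```text
clock: 12.5
eef_pos: [481.6, 52.5, 213.2]
eef_rot: [-3.141, -0.003, -0.311]
wrist_force: [0.0, 1.2, 0.4]
width: 65.9
```

{"op": "send_rows", "data": {"rows": [{"hand": -0.5, "translation": [-0.04, -0.05, 0], "twist": [0, 0, 0]}, {"hand": -0.5, "translation": [-0.04, -0.05, 0], "twist": [0, 0, 0]}, {"hand": -0.5, "translation": [0, 0, 0], "twist": [0, 0, 0]}]}}

```text
clock: 12.88
eef_pos: [435.7, 171.6, 212.0]
eef_rot: [-3.141, 0.0, -0.305]
wrist_force: [0.5, -0.3, 0.5]
width: 66.1
```

```bash
python3 - <<'E'
from h import *
st()
for n in ['scene','top']:
    im=save(n,n+'9.png'); W=cloud(im);Z=W[...,2];B=(W[...,:2]-O);bx=B@U;by=B@V
    m=(abs(by)<60)&(bx>-50)&(bx<50)&(abs(Z-100)<4)
    if m.sum()>5:
        q=np.stack([bx[m],by[m]],1).astype(np.float32);print(n,'foot top',m.sum(),q.min(0),q.max(0),Z[m].mean(),cv2.minAreaRect(q))
    m=(abs(by)<12)&(bx>60)&(bx<125)&(Z>100)&(Z<118); print('post',m.sum(),np.nanmin(bx[m]),np.nanmax(bx[m])) if m.sum() else 0
    for d in silhouettes(n,'round_foot_mid'): print(n,d['p'],d['bbox'])
    f=cv2.cvtColor(im['frame'],cv2.COLOR_RGB2BGR)
    c=f[130:310,200:380] if n=='scene' else f[120:270,220:370]
    cv2.imwrite(f'pics/{n}9c.png',cv2.resize(c,None,fx=3.3,fy=3.3,interpolation=cv2.INTER_CUBIC))
E
```

```text
t 12.88 p [435.7 171.6 212. ] rpy [-1.7998e+02  1.0000e-02 -1.7450e+01] bed xy -180.0 160.1 F [ 0.5 -0.3  0.5] w 66.1
scene foot top 212 [-21.544552 -23.589104] [22.894072 22.11602 ] 101.26386248132299 ((0.9008865356445312, -0.4034767150878906), (45.7442626953125, 43.975685119628906), 88.79149627685547)
post 105 87.24165996888487 105.56855833398515
scene 0.77 [226.4, 343.0, 264.6, 392.5]
scene 0.57 [196.6, 296.9, 228.4, 341.8]
top foot top 291 [-22.612684 -21.927307] [21.696444 22.209484] 101.4783091459998 ((-0.5032367706298828, -0.25902557373046875), (43.828834533691406, 43.95363235473633), 1.5042706727981567)
post 56 87.4856052164554 104.6361967961108
top 0.82 [391.7, 128.5, 419.7, 153.3]
top 0.56 [385.1, 168.6, 411.4, 190.1]
```

View pics/scene9c.png

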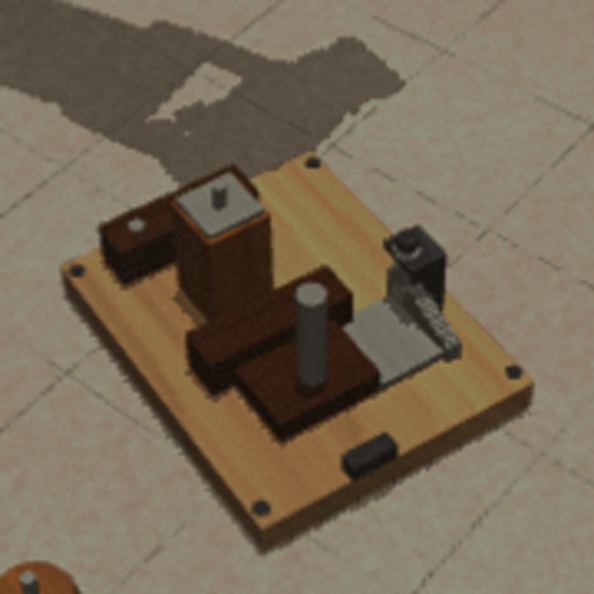

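View pics/top9c.png

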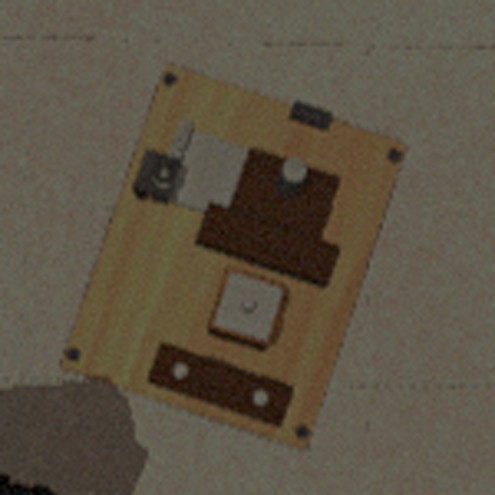

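The foot is upright, centred and square between the fence and the open jaw, the jaw is holding, and the round foot hasn't moved.

```bash
python3 -c "
from cell import *
print(job_done())"
```

```text
the job is handed in; nothing more can be done
None
```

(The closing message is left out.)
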